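Withdraw the lock's bolt with the square T-key

TASK

Push the dust cover of the lock case fully aside, put the square T-handled key from its stand all the way down into the socket under it and let go of the key. Then swing the key's handle clockwise until the bolt is fully withdrawn into the case, and leave the key standing in the socket. Do not disturb the padlock, the oil bottle or the loose lock cylinder.

Things in the scene. Friction and masses are not known exactly. Their poses are not given: they have to be found in the camera images.
- lock_board: Wooden board 140x235x18 mm fixed on the bench with a grey lock case on it (90 mm in x, 160 mm in y, top at z = 66 mm). Origin: on the bench under the axis of the key socket. +y points from the bolt end (case end at y = -60 mm) to the other end (y = +100 mm). The brass bolt leaves the -y end into a steel strike 15 mm away, top at z = 62 mm. z is up.
- dust_cover (a joint): Flat steel dust cover, 48x52x4 mm, which slides on the top of the case in two low guides (7 mm high). 0 to about 0.008 = covering the socket, 0.052 = pushed fully along the board's +y, socket open; m. It takes about 1.2 N and stays where it is left.
- cover_lip (a point): Upstanding lip of the dust cover by which it is pushed: 40 mm across x, 5 mm thick in y, its top 22 mm above the cover's underside (z = 67 to 89 mm above the bench). This point: middle of the lip, 80 mm above the bench; 19 mm to +y of the socket's axis when the cover is at 0. It moves with the cover, axes as the board's.
- socket_mouth (a point): Square key socket, 17 mm wide inside, with a bevelled mouth, standing in a round 37 mm recess of the case. This point: on its vertical axis at the mouth, 62 mm above the bench (4 mm under the case's top); its floor lies 32 mm lower. x and y axes are square to the socket's walls and turn with it.
- lock_socket (a joint): Turn of the socket, rad: 0 to 0.3 at the start (bolt out), 1.57 at its stop (bolt in); it grows CLOCKWISE seen from above. Turns with about 0.15 N m of friction and stays where it is left; the key has up to 0.25 rad of play in it.
- lock_bolt (a joint): Brass bolt 30x14 mm, m: 0 = 27 mm out of the case, 0.025 = withdrawn, only 2 mm showing. Geared to the socket: 0.0159 m per rad.
- key_stand: Dark wooden block 76x76x50 mm, fixed, with a round 24 mm hole in which the key stands. Origin: centre of its underside on the bench.
- key_grip (a point): Centre of the dark hub (28 mm along x, 22 mm along y, 34 mm high) of a loose steel T-handled key, 220 g, upright in the stand at the start; 77 mm above the key's tip. A round 12 mm bar runs through the hub along x at this height, with 17 mm balls 62 mm to either side. x, y level, z up. About 85 mm above the bench in the stand, 107 mm when its tip is on the socket's floor.
- key_tip (a point): Centre of the tip of the same key; axes as key_grip. The shank is 14 mm square (sides along x and y), its last 5 mm tapered to 9 mm; a 32 mm round collar sits 42 to 46 mm above the tip and rests on the stand at the start; it stays 6 mm clear of the lock case when the key is fully home.
- padlock: Bystander: brass padlock standing on its body, shackle up, 19x42x66 mm. Origin: centre of its underside.
- oil_bottle: Bystander: small white oil bottle with a red spout, 40 mm across, 114 mm high. Origin: centre of its underside.
- lock_cylinder: Bystander: loose lock cylinder with its cam, 67x28x38 mm. Origin: centre of its underside.
- square_key: The same key as a whole; origin at its tip. Use key_grip for its pose.

How it is judged:
On the way, in this order (a step that is already met when the one before it is completed fails the run):
1. the dust cover is pushed clear of the socket (at least 42 mm) (value of joint dust_cover above 0.042 m), for 0.2 s.
2. the key is seated in the socket and let go, the bolt still out (z of key_tip in the frame of socket_mouth below -0.024 m and horizontal distance between key_tip and socket_mouth below 0.005 m and angle between key_tip's own z axis and vertical below 0.2 rad and contact force between the fingers and square_key below 0.1 N and value of joint lock_socket below 0.7 rad), for 0.2 s.
3. the key's handle is swung round and the bolt is withdrawn (z of key_tip in the frame of socket_mouth below -0.024 m and horizontal distance between key_tip and socket_mouth below 0.005 m and angle between key_tip's own z axis and vertical below 0.2 rad and value of joint lock_bolt above 0.022 m), for 0.2 s.
At the end, for the whole second after the job is handed in: The bolt is withdrawn by at least 22 of its 25 mm, the dust cover is pushed at least 42 of its 52 mm aside, and the key stands at rest in the socket: tip at least 24 mm below the mouth and within 5 mm of its axis, leaning less than 0.2 rad (all of step 3 and value of joint dust_cover above 0.042 m and linear speed of square_key below 0.02 m/s); the robot touches nothing.
It fails at once if the padlock is moved by more than 25 mm or tipped over (distance of padlock from where it was at the start of the episode above 0.025 m or angle between padlock's own z axis and vertical above 0.4 rad).
It fails at once if the oil bottle is moved by more than 25 mm or tipped over (distance of oil_bottle from where it was at the start of the episode above 0.025 m or angle between oil_bottle's own z axis and vertical above 0.4 rad).
It fails at once if the lock cylinder is moved by more than 25 mm or tipped over (distance of lock_cylinder from where it was at the start of the episode above 0.025 m or angle between lock_cylinder's own z axis and vertical above 0.4 rad).
It also fails if it takes over 72 s, if anything falls off the work surface, if the arm or the gripper's body presses on something with over 40 N, if the wrist force passes 120 N, or if a joint passes its speed limit or range.

ROBOT

A 7-joint arm with a two-finger parallel gripper is mounted at the origin on a cart in front of the work surface, level with it; the furniture and walls round the work are solid. World frame = base frame: x ahead of the robot, y to its left, z up, the work surface at z = 0. Lengths are in m, angles in rad, forces in N, time in s.
With the tool pointing down it reaches from about 0.425 to 0.95 m from the base axis. Payload 4.7 kg.
Tool frame: the origin (TCP) lies at the centre of the arm's flange, where the gripper is bolted on; the fingertips stand 182 mm ahead of it and the grasp point (between the pads) lies 164 mm ahead of it; x points along the fingers, z is the direction in which the jaws open and shut, and the axes are right-handed (so a half turn about x gives the same grasp; the last joint's range is limited). The gripper opens to 87 mm and grips with 3 to 60 N. Pads are 19 mm wide; open, the fingers measure 117 mm over their backs; the gripper's body (75 mm by 190 mm) begins 51 mm behind the grasp point.
Start: joints at [1.184, 0.469, -0.049, 1.532, 0.024, 1.141, -0.082], TCP at [0.236, -0.632, 0.405] pointing down, gripper open.
Joint ranges: [-2.59, 2.59], [-0.33, 1.99], [-1.39, 1.29], [0.1, 2.45], [-1.04, 4.18], [0.21, 1.99], [-2.66, 2.66]. Speed limits (rad/s): [2.57, 2.57, 3.14, 3.14, 3.14, 3.14, 3.14].

INTERFACE

Orientations are given as a unit quaternion [x, y, z, w].
In Python, from plant import r, camera, camera_params gives the robot as it stands. The module is installed in compiled form; this text tells all that it offers.
- The arm moves only by the tool servo_tool, never from a script. Its argument "motion" is a list of rows, each a list of 7 numbers: the opening in per cent of the stroke, from 0 (shut) to 100 (fully open), then the shift along the tool's x, y, z in mm, then the turn, a rotation vector about the tool's x, y, z in degrees. In form: [[gripper, tx, ty, tz, rx, ry, rz], ...]. A call has 1 to 12 rows; each row shifts and turns the commanded pose from where the row before left it, along the tool's axes as they then stand; what a row does not reach is not made up. A row lasts 1/8 s, in which the tool goes at most 62.5 mm and 10.7 degrees, less where a joint would pass 70% of its speed; a pose out of reach is approached as far as the arm can. A call with a gripper value outside its range is refused whole. The fingers move at their own pace and stop on an object; "force" is the grip in N (left out, the last holds). Time passes only in rows, so rows that do not move let the fingers close. It gives the time, the measured TCP pose, the force and the opening at its end, in the units of the state.
- r.read_state(): the state, without advancing time (a new reading comes with each control period).
- camera(name): name is "scene" or "top" or "wrist"; returns (picture, depth): 400x640x3 uint8, red, green, blue; 400x640 float32, m along the optical axis (not along the pixel's ray), 0 where there is no reading.
- camera_params(name): a dict with "fx", "fy", "cx", "cy" (pixels), "distortion" ([k1, k2, p1, p2, k3] as OpenCV has them; the pictures are not rectified), "origin" and "orientation" of the camera in the world. Camera axes: x right, y down, z forward; pixel columns grow to the right and rows downward; lengths in m; the calibration is good to about 2 mm. A picture is of the moment at which its call begins: read the wrist's pose just before it. camera_params takes no time and is no camera call; for the wrist camera it gives the pose at the moment of the call.
- r.hand_in(): hands the job in, once; it reports no verdict.
The state is a dict: "clock": time; "joints": joint angles; "qvel": joint speeds; "effort": joint torques, N m; "ee_pos": TCP position; "orientation": TCP orientation; "ft_force": force on the tool from outside, world axes, zero at the start; "wrist_torque": the same for the moment, N m; "width": finger opening in m.
Only numpy, scipy, OpenCV 4.12 (cv2) and the standard library are available. Lean on these libraries where they do the work, as an engineer would, in place of code of your own. Each camera call takes 0.05 s, during which the arm holds its last target. There are 200 camera calls.

## Working session

There is one attempt and no reset: what is moved stays moved. The work goes in short steps, Python scripts to look and compute and a tool call to move; the robot and the scene stay as the last step left them, time stands still between calls to the robot, and variables do not carry over. Pictures are saved under pics/ and viewed, about 8 in all and at most 12, crops included, and the job is handed in when it is done.

Besides the shell and the picture viewer there is one more tool, called after "Emit:" in YAML: its name, and indented under it one key for each argument. servo_tool: Moves the arm, as the interface text tells. Its arguments: {"type":"object","properties":{"motion":{"type":"array"},"force":{"type":"number"}},"required":["motion"]}

```bash
mkdir -p pics
cat > h.py <<'E'
import numpy as np, cv2
from scipy.spatial.transform import Rotation as R
from plant import r, camera, camera_params
def snap(n,f=None):
    p=camera_params(n); im,d=camera(n)
    if f: cv2.imwrite('pics/'+f,im[:,:,::-1])
    np.savez('last_'+n+'.npz',im=im,d=d,**{k:np.array(v) for k,v in p.items()})
    return p,im,d
def load(n):
    z=np.load('last_'+n+'.npz'); return z,z['im'],z['d']
def rays(p,uv):
    K=np.array([[p['fx'],0,p['cx']],[0,p['fy'],p['cy']],[0,0,1]],float)
    q=cv2.undistortPoints(np.array(uv,float).reshape(-1,1,2),K,np.array(p['distortion'],float)).reshape(-1,2)
    c=np.c_[q,np.ones(len(q))]
    return c@R.from_quat(p['orientation']).as_matrix().T
def onz(p,uv,z):
    d=rays(p,uv); o=np.array(p['origin']); return o+d*((z-o[2])/d[:,2])[:,None]
def cloud(p,d):
    v,u=np.mgrid[0:400,0:640]
    D=rays(p,np.c_[u.ravel(),v.ravel()])
    return (np.array(p['origin'])+D*d.reshape(-1,1)).reshape(400,640,3)
E
python3 - <<'E'
from h import *
for n in('top','scene'):
    p,im,d=snap(n,n+'0.png'); print(n,p['origin'],p['fx'])
print(r.read_state())
a=[cv2.imread('pics/%s0.png'%n) for n in('top','scene')]
E
```

```text
top [0.01285275 0.20691684 1.0266573 ] 472.72600967767875
scene [-0.08387465 -0.64739719  0.56805092] 461.00140603317556
{'clock': 0.1, 'joints': array([ 1.18409331,  0.46940005, -0.04862299,  1.53358444,  0.02407284,
        1.14100764, -0.08227159]), 'qvel': array([-0.00081596, -0.00106129,  0.00165808, -0.00472539,  0.00057059,
        0.0007352 ,  0.0010523 ]), 'effort': array([ 3.96932119e-04, -5.09169996e+01, -8.12535617e-02, -2.36828703e+01,
       -6.14313525e-02,  3.44381039e-02,  6.69547489e-05]), 'ee_pos': array([ 0.23635955, -0.63203101,  0.40377346]), 'orientation': array([ 0.40338275,  0.58154102, -0.40266652,  0.58047573]), 'ft_force': array([ 0.81987795,  0.94536709, -0.50843482]), 'wrist_torque': array([ 0.01440653, -0.01149827, -0.02563725]), 'width': 0.08705808591703848}
```

View pics/top0.png

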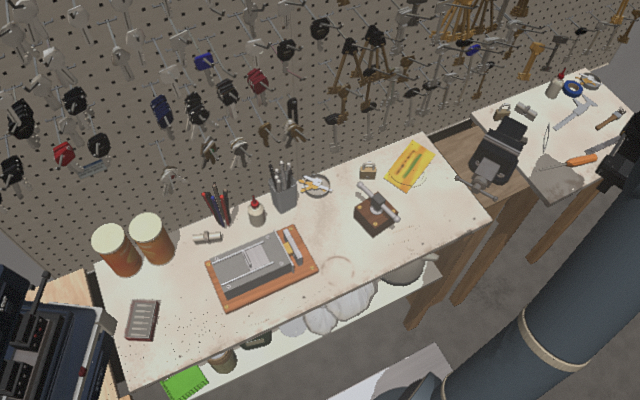

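View pics/scene0.png

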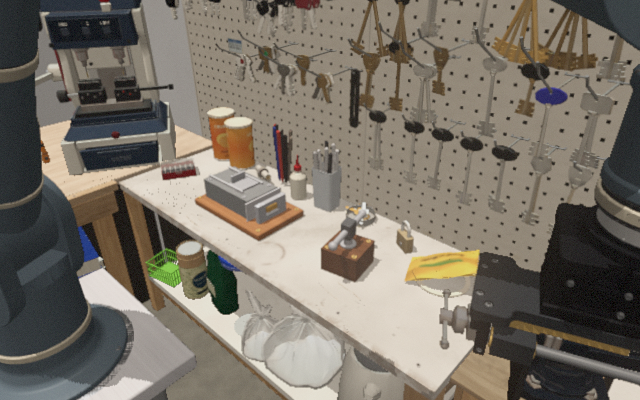

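The top view shows the lock board at about (260,268), with the strike at its right end (292,245). The key stand is at (378,212), the padlock at (368,172), the oil bottle at (257,212) and the cylinder at (207,237). Next I'll measure the board axis, stand and key.

Run:
```python
from h import *
p,im,d=load('top'); C=cloud(p,d)
crop=np.hstack([cv2.resize(im[215:315,195:325],None,fx=4,fy=4,interpolation=cv2.INTER_CUBIC)[:, :], cv2.resize(im[165:265,340:410],None,fx=4,fy=4,interpolation=cv2.INTER_CUBIC)])
cv2.imwrite('pics/crop1.png',crop[:,:,::-1])
hsv=cv2.cvtColor(im,cv2.COLOR_RGB2HSV)
def comp(m,z0,z1,box):
    x0,y0,x1,y1=box; k=np.zeros((400,640),bool); k[y0:y1,x0:x1]=1
    m=m&k&(C[...,2]>z0)&(C[...,2]<z1); return m
al=np.ones((400,640),bool)
def rect(m,name):
    P=C[m]; b=cv2.minAreaRect((P[:,:2]*1000).astype(np.float32)); print(name,m.sum(),np.round(b[0],1),np.round(b[1],1),round(b[2],1),'zmed',np.median(P[:,2]).round(4), 'boxpts',np.round(cv2.boxPoints(b)).tolist())
lb=(195,215,325,315)
rect(comp(al,.012,.022,lb)&(hsv[...,1]>100),'board')
rect(comp(al,.060,.076,lb),'casetop')
rect(comp(al,.076,.095,lb),'lip')
rect(comp(al,.045,.055,(345,180,410,240)),'stand')
rect(comp(al,.079,.11,(345,170,410,240)),'bar')
rect(comp(al,.01,.09,(355,155,380,182)),'padlock')
rect(comp(al,.01,.13,(245,192,270,228)),'bottle')
rect(comp(al,.01,.06,(188,225,226,246)),'cyl')
rect(comp(al,.01,.2,(270,155,300,212)),'pencup')
```

```text
board 1711 [476.8 112.6] [138.9 231.5] 0.4 zmed 0.0171 boxpts [[407.0, 228.0], [408.0, -4.0], [547.0, -3.0], [545.0, 229.0]]
casetop 2822 [525.8 117.8] [192.1 195.1] 87.6 zmed 0.0658 boxpts [[424.0, 26.0], [619.0, 18.0], [627.0, 210.0], [432.0, 218.0]]
lip 50 [523.2 151. ] [ 60.3 174.1] 76.2 zmed 0.0864 boxpts [[432.0, 142.0], [601.0, 101.0], [615.0, 159.0], [446.0, 201.0]]
stand 588 [ 476.9 -192.8] [77.8 78.7] 10.8 zmed 0.0494 boxpts [[431.0, -161.0], [446.0, -239.0], [522.0, -224.0], [508.0, -147.0]]
bar 387 [ 476.4 -192.4] [138.6  22.6] 13.5 zmed 0.09 boxpts [[406.0, -198.0], [412.0, -220.0], [546.0, -187.0], [541.0, -165.0]]
padlock 215 [ 598.4 -241.2] [41.8 20.7] 61.9 zmed 0.0342 boxpts [[579.0, -255.0], [598.0, -265.0], [617.0, -228.0], [599.0, -218.0]]
bottle 404 [629.6  64.4] [38.5 96.1] 77.6 zmed 0.0547 boxpts [[578.0, 56.0], [672.0, 35.0], [681.0, 73.0], [587.0, 94.0]]
cyl 241 [602.4 191.5] [40.8 81.9] 4.6 zmed 0.0288 boxpts [[579.0, 231.0], [585.0, 149.0], [626.0, 152.0], [619.0, 234.0]]
pencup 1469 [639.6 -20.8] [ 71.  118.2] 59.8 zmed 0.0872 boxpts [[571.0, -22.0], [673.0, -81.0], [709.0, -20.0], [606.0, 40.0]]
```

View pics/crop1.png

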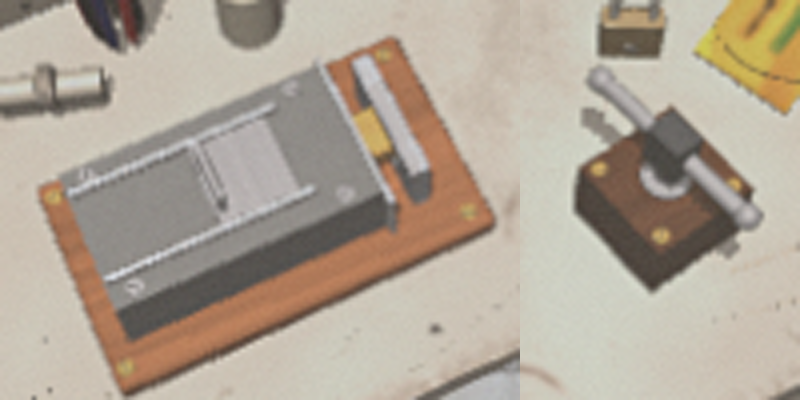

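The crop shows the cover over the socket. The lip sits on the cover's left (+y) edge at crop (208,180), and the bolt is out to the right. The key bar runs diagonally over the stand.

Run:
```python
from h import *
p,im,d=load('top'); C=cloud(p,d)
def m_(z0,z1,x0,x1,y0,y1):
    return (C[...,2]>z0)&(C[...,2]<z1)&(C[...,0]>x0)&(C[...,0]<x1)&(C[...,1]>y0)&(C[...,1]<y1)
def rect(m,name):
    P=C[m]; b=cv2.minAreaRect((P[:,:2]*1000).astype(np.float32)); print(name,m.sum(),np.round(b[0],1),np.round(b[1],1),round(b[2],1),'z',np.median(P[:,2]).round(4),np.round(np.percentile(P,[1,99],axis=0)*1000).tolist())
rect(m_(.062,.076,.40,.56,.0,.23),'casetop')
rect(m_(.076,.095,.42,.54,.05,.20),'lip')
rect(m_(.054,.064,.42,.54,-.02,.03),'strike')
rect(m_(.078,.11,.39,.57,-.23,-.15),'bar')
rect(m_(.092,.11,.39,.57,-.23,-.15),'hub')
s=r.read_state(); M=R.from_quat(s['orientation']).as_matrix(); print(M.round(3))
w=camera_params('wrist'); print(M.T@(w['origin']-s['ee_pos']), (M.T@R.from_quat(w['orientation']).as_matrix()).round(3),w['fx'])
```

```text
casetop 2608 [476.5 120.1] [189.4 102. ] 90.0 z 0.0661 [[433.0, 32.0, 62.0], [523.0, 213.0, 74.0]]
lip 45 [489.6 150. ] [63.7 25.6] 42.1 z 0.0869 [[459.0, 135.0, 76.0], [501.0, 163.0, 92.0]]
strike 72 [478.4  27. ] [81.2  5.6] 0.3 z 0.0606 [[438.0, 24.0, 55.0], [518.0, 30.0, 63.0]]
bar 395 [ 476.4 -192.4] [138.6  22.6] 13.5 z 0.0899 [[410.0, -212.0, 79.0], [541.0, -172.0, 105.0]]
hub 147 [ 476.3 -191.9] [130.8  21.8] 19.5 z 0.0996 [[414.0, -210.0, 92.0], [537.0, -174.0, 106.0]]
[[-0.001  0.937  0.35 ]
 [ 0.002  0.35  -0.937]
 [-1.    -0.    -0.002]]
[0.01855622 0.08128955 0.00022469] [[-0.    -0.293  0.956]
 [-0.001 -0.956 -0.293]
 [ 1.    -0.001 -0.   ]] 294.39920426144045
```

Emit:
servo_tool:
  motion:
    - [0,0,42.2,-36.7,0,0,0]
    - [0,0,42.2,-36.7,0,0,0]
    - [0,0,42.2,-36.7,0,0,0]
    - [0,0,42.2,-36.7,0,0,0]
    - [0,0,42.2,-36.7,0,0,0]
    - [0,0,42.2,-36.7,0,0,0]
    - [0,0,42.2,-36.7,0,0,0]
    - [0,0,42.2,-36.7,0,0,0]
    - [0,0,42.2,-36.7,0,0,0]
    - [0,0,0,0,10.2,0,0]
    - [0,0,0,0,10.3,0,0]
    - [0,0,0,0,0,0,0]

```text
clock: 1.6
ee_pos: [0.4764, -0.1896, 0.4044]
orientation: [0.499, 0.501, -0.5, 0.5]
ft_force: [0.8, 0.1, 0.8]
width: 0.0007
```

```bash
python3 - <<'E'
from h import *
s=r.read_state(); print(s['clock'],s['ee_pos'],R.from_quat(s['orientation']).as_matrix().round(3),s['width'])
snap('wrist','w1.png')
E
cp last_wrist.npz key0.npz
```

```text
1.6 [ 0.47640929 -0.18962897  0.40443758] [[-0.001  1.     0.002]
 [ 0.     0.002 -1.   ]
 [-1.    -0.001 -0.   ]] 0.0007035212205098078
```

Emit:
servo_tool:
  motion:
    - [0,0,0,-50,0,0,0]
    - [0,0,0,-50,0,0,0]
    - [0,0,0,-50,0,0,0]
    - [0,0,0,-50,0,0,0]
    - [0,0,0,-60,0,0,0]
    - [0,0,0,0,0,0,0]

```text
clock: 2.4
ee_pos: [0.4759, 0.0749, 0.4051]
orientation: [0.498, 0.503, -0.496, 0.503]
ft_force: [0.1, -0.6, -0.4]
width: 0.0007
```

Run:
```python
from h import *
s=r.read_state(); print(s['clock'],s['ee_pos'],s['width'])
p,im,d=snap('wrist','w2.png')
a=np.load('key0.npz')['im']
v=np.vstack([a[80:380],im[80:380]])[:,:]
cv2.imwrite('pics/w12.png',v[:,:,::-1])
```

```text
2.4 [0.47585153 0.07490924 0.40505485] 0.0007487817590179916
```

View pics/w12.png

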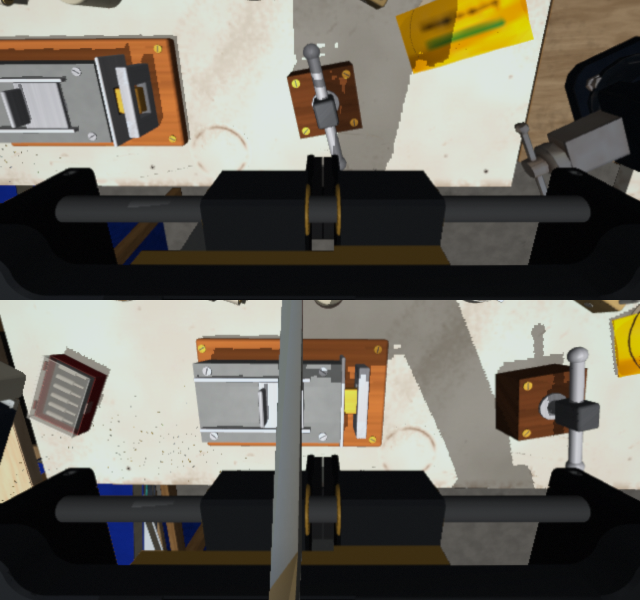

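The upper half shows the stand and key, with the hub at (326,112). The lower half shows the case with the lip at (264,405), the strike at (362,400) and the key stand at the right. An unknown grey strip crosses the view at u≈290, so I'll check its depth and measure the case.

Run:
```python
from h import *
p,im,d=load('wrist'); C=cloud(p,d)
for v in (90,150,250,320,370): print(v,[(u,d[v,u].round(3),(C[v,u]*1000).round().tolist()) for u in (282,290,298)])
def m_(z0,z1,x0,x1,y0,y1):
    return (C[...,2]>z0)&(C[...,2]<z1)&(C[...,0]>x0)&(C[...,0]<x1)&(C[...,1]>y0)&(C[...,1]<y1)
def rect(m,name):
    P=C[m]; 
    if len(P)<5: print(name,len(P)); return
    b=cv2.minAreaRect((P[:,:2]*1000).astype(np.float32)); print(name,m.sum(),np.round(b[0],1),np.round(b[1],1),round(b[2],1),'z',np.median(P[:,2]).round(4),np.round(np.percentile(P,[1,99],axis=0)*1000).tolist())
hsv=cv2.cvtColor(im,cv2.COLOR_RGB2HSV)
rect(m_(.010,.022,.38,.57,-.03,.25)&(hsv[...,1]>130),'board')
rect(m_(.062,.069,.40,.56,.0,.23),'casetop')
rect(m_(.077,.095,.42,.54,.05,.20),'lip')
rect(m_(.057,.064,.42,.54,-.02,.032),'strike')
p=np.load('key0.npz');im=p['im'];d=p['d'];C=cloud(p,d)
rect(m_(.074,.11,.39,.57,-.26,-.13),'bar')
rect(m_(.096,.115,.39,.57,-.26,-.13),'hub')
rect(m_(.044,.056,.39,.57,-.26,-.13),'stand')
rect(m_(.01,.09,.55,.66,-.28,-.2),'padlock')
```

```text
90 [(282, np.float32(0.0), [557.0, 76.0, 387.0]), (290, np.float32(0.0), [557.0, 76.0, 387.0]), (298, np.float32(0.0), [557.0, 76.0, 387.0])]
150 [(282, np.float32(0.0), [557.0, 76.0, 387.0]), (290, np.float32(0.0), [557.0, 76.0, 387.0]), (298, np.float32(0.0), [557.0, 76.0, 387.0])]
250 [(282, np.float32(0.0), [557.0, 76.0, 387.0]), (290, np.float32(0.0), [557.0, 76.0, 387.0]), (298, np.float32(0.0), [557.0, 76.0, 387.0])]
320 [(282, np.float32(0.0), [557.0, 76.0, 387.0]), (290, np.float32(0.0), [557.0, 76.0, 387.0]), (298, np.float32(0.0), [557.0, 76.0, 387.0])]
370 [(282, np.float32(0.0), [557.0, 76.0, 387.0]), (290, np.float32(0.0), [557.0, 76.0, 387.0]), (298, np.float32(0.0), [557.0, 76.0, 387.0])]
board 5651 [480.7 113.5] [137.1 232.3] 0.2 z 0.0195 [[413.0, -2.0, 17.0], [549.0, 226.0, 21.0]]
casetop 8452 [479.5 120.3] [102.6 191.4] 0.2 z 0.0674 [[435.0, 26.0, 63.0], [524.0, 214.0, 69.0]]
lip 259 [479.6 139.7] [39.7  5.5] 0.3 z 0.0895 [[460.0, 137.0, 77.0], [499.0, 142.0, 92.0]]
strike 358 [479.9  28.3] [81.9  7.8] 0.5 z 0.0633 [[440.0, 25.0, 62.0], [520.0, 32.0, 64.0]]
bar 1758 [ 479.  -192.7] [138.8  22.1] 13.7 z 0.0926 [[417.0, -213.0, 84.0], [545.0, -172.0, 105.0]]
hub 602 [ 502.6 -187. ] [77.3 22.1] 13.5 z 0.1032 [[465.0, -204.0, 97.0], [493.0, -180.0, 105.0]]
stand 3111 [ 478.2 -192.9] [76.3 76.2] 10.6 z 0.0516 [[438.0, -233.0, 49.0], [519.0, -152.0, 55.0]]
padlock 812 [ 594.9 -252.8] [66.2 18.6] 62.8 z 0.0378 [[585.0, -262.0, 11.0], [615.0, -221.0, 67.0]]
```

The grey strip has no depth reading, so it is closer than the sensor's minimum range. I'll check the scene view before descending, because it could be a cord or an arm cable.

Run:
```python
from h import *
snap('scene','s2.png')
```

```text
(no output)
```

View pics/s2.png

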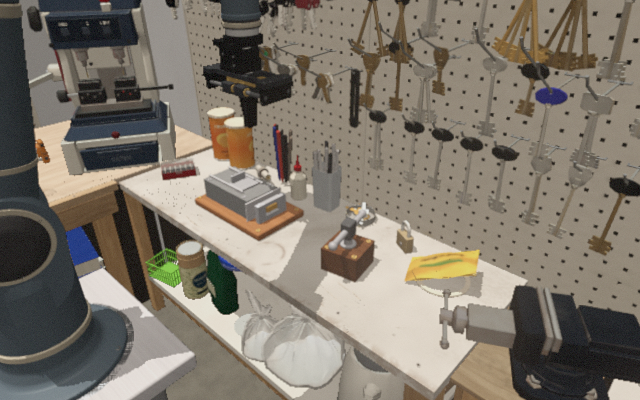

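Run:
```python
from h import *
for f in ('top',):
    p,im,d=load(f); C=cloud(p,d); ok=d>0
    for z in np.arange(.1,.55,.05):
        o=[]
        for y in np.arange(-.25,.25,.05):
            m=ok&(abs(C[...,2]-z-.025)<.025)&(abs(C[...,1]-y-.025)<.025)&(C[...,0]>.4)
            o.append(int(C[m][:,0].min()*1000) if m.any() else 0)
        print(round(z,2),o)
```

```text
0.1 [465, 460, 606, 666, 593, 590, 598, 600, 604, 667]
0.15 [606, 605, 605, 668, 624, 631, 669, 603, 604, 668]
0.2 [608, 670, 610, 649, 669, 669, 669, 669, 668, 669]
0.25 [573, 582, 574, 573, 573, 583, 575, 576, 590, 577]
0.3 [578, 582, 577, 636, 524, 580, 541, 575, 576, 531]
0.35 [563, 569, 542, 666, 509, 512, 515, 513, 587, 517]
0.4 [524, 571, 521, 667, 668, 579, 576, 563, 577, 575]
0.45 [560, 561, 559, 585, 526, 523, 530, 528, 524, 574]
0.5 [503, 506, 502, 577, 524, 523, 522, 533, 521, 591]
```

Depth shows pegboard hooks reaching to x≈0.51 at z≈0.35, close to the gripper body. I'll lean the tool 12° back towards the robot about the jaw axis before working low.

Emit:
servo_tool:
  motion:
    - [0,0,-36,0,0,0,0]
    - [0,0,0,-27,0,0,6]
    - [0,0,0,0,0,0,6]
    - [0,0,0,0,0,0,0]
    - [0,14.5,-3.1,0,0,0,0]
    - [0,14.5,-3.1,0,0,0,0]
    - [0,14.5,-3.1,0,0,0,0]
    - [0,14.5,-3.1,0,0,0,0]
    - [0,14.5,-3.1,0,0,0,0]
    - [0,0,0,0,0,0,0]

```text
clock: 3.75
ee_pos: [0.44, 0.097, 0.3292]
orientation: [0.549, 0.446, -0.446, 0.549]
ft_force: [-0.0, -0.7, -0.3]
width: 0.0005
```

```bash
cat >> h.py <<'E'
def st():
    s=r.read_state(); M=R.from_quat(s['orientation']).as_matrix()
    print('t',round(s['clock'],2),'tcp',(s['ee_pos']*1000).round(1),'tip',((s['ee_pos']+M[:,0]*.182)*1000).round(1),'grasp',((s['ee_pos']+M[:,0]*.164)*1000).round(1),'w',round(s['width']*1000,1),'F',s['ft_force'].round(1)); print(M.round(3).tolist(),'j',s['joints'].round(2))
    return s,M
E
python3 - <<'E'
from h import *
st(); snap('wrist','w3.png')
p,im,d=load('wrist'); C=cloud(p,d)
for n,m in (('lip',(C[...,2]>.077)&(C[...,2]<.095)),('strike',(C[...,2]>.057)&(C[...,2]<.065)&(C[...,1]<.033))):
    m=m&(d>0)&(C[...,0]>.42)&(C[...,0]<.54)&(C[...,1]>-.02)&(C[...,1]<.2); P=C[m]
    if len(P)>5: b=cv2.minAreaRect((P[:,:2]*1000).astype(np.float32)); print(n,len(P),b,np.median(P[:,2]))
E
```

```text
t 3.75 tcp [440.   97.  329.2] tip [477.3  96.9 151. ] grasp [473.6  97.  168.6] w 0.5 F [-0.  -0.7 -0.3]
[[0.205, 0.979, 0.0], [-0.0, 0.001, -1.0], [-0.979, 0.205, 0.001]] j [ 0.07  0.19 -0.44  2.16  0.26  0.63 -2.13]
lip 372 ((480.2229919433594, 139.7677001953125), (38.17229080200195, 5.360841274261475), 0.9577239751815796) 0.08957808012157384
strike 635 ((487.8147277832031, 28.67756462097168), (8.6182279586792, 65.26964569091797), 89.96404266357422) 0.06342464584150986
```

View pics/w3.png

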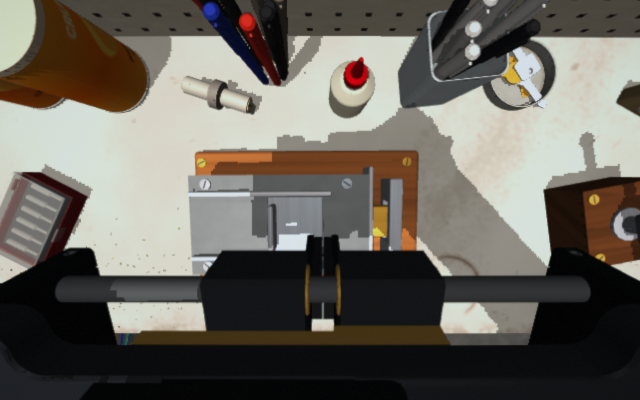

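The view is clear now. The lip is at (272,228), the strike at (396,215), and the bottle at (352,85) is well away. Next I descend and push.

Emit:
servo_tool:
  motion:
    - [0,11.8,-2.5,0,0,0,0]
    - [0,11.8,-2.5,0,0,0,0]
    - [0,11.8,-2.5,0,0,0,0]
    - [0,11.8,-2.5,0,0,0,0]
    - [0,11.8,-2.5,0,0,0,0]
    - [0,11.8,-2.5,0,0,0,0]
    - [0,0,0,0,0,0,0]
    - [0,0,0,-8,0,0,0]
    - [0,0,0,-8,0,0,0]
    - [0,0,0,-8,0,0,0]
    - [0,0,0,-8,0,0,0]
    - [0,0,0,-8,0,0,0]

```text
clock: 5.3
ee_pos: [0.4405, 0.1375, 0.2583]
orientation: [0.549, 0.445, -0.445, 0.55]
ft_force: [0.5, -1.7, 1.3]
width: 0.0003
```

Emit:
servo_tool:
  motion:
    - [0,0,0,-8,0,0,0]
    - [0,0,0,-8,0,0,0]
    - [0,0,0,-8,0,0,0]
    - [0,0,0,-3,0,0,0]
    - [0,0,0,0,0,0,0]

```text
clock: 5.92
ee_pos: [0.4404, 0.1646, 0.2582]
orientation: [0.55, 0.445, -0.445, 0.55]
ft_force: [-0.9, 0.2, -0.7]
width: 0.0004
```

Emit:
servo_tool:
  motion:
    - [0,0,0,-2,0,0,0]
    - [0,0,0,0,0,0,0]

```text
clock: 6.18
ee_pos: [0.4405, 0.1661, 0.2582]
orientation: [0.55, 0.445, -0.445, 0.549]
ft_force: [0.2, -0.4, -0.9]
width: 0.0004
```

Emit:
servo_tool:
  motion:
    - [0,0,0,-1.5,0,0,0]
    - [0,0,0,-1.5,0,0,0]
    - [0,0,0,0,0,0,0]

```text
clock: 6.55
ee_pos: [0.4404, 0.1692, 0.2582]
orientation: [0.549, 0.445, -0.445, 0.55]
ft_force: [0.1, -1.3, 0.0]
width: 0.0001
```

Emit:
servo_tool:
  motion:
    - [0,0,0,10,0,0,0]
    - [0,-29.3,6.2,0,0,0,0]
    - [0,-29.3,6.2,20,0,0,0]
    - [0,-39.1,8.3,40,0,0,0]
    - [0,-48.9,10.4,10,0,0,0]
    - [0,0,0,0,0,0,0]
    - [0,0,0,0,0,0,0]

```text
clock: 7.42
ee_pos: [0.4399, 0.0889, 0.4076]
orientation: [0.549, 0.445, -0.445, 0.549]
ft_force: [-0.5, -0.6, 0.2]
width: 0.0004
```

Run:
```python
from h import *
st(); p,im,d=snap('wrist','w4.png'); C=cloud(p,d)
m=(C[...,2]>.077)&(C[...,2]<.095)&(d>0)&(C[...,0]>.42)&(C[...,0]<.54)&(C[...,1]>.1)&(C[...,1]<.22); P=C[m]
b=cv2.minAreaRect((P[:,:2]*1000).astype(np.float32)); print('lip',len(P),b,np.median(P[:,2]))
m=(C[...,2]>.03)&(C[...,2]<.075)&(d>0)&(C[...,0]>.42)&(C[...,0]<.54)&(C[...,1]>.04)&(C[...,1]<.22)
v,u=np.where(m); print(u.min(),u.max(),v.min(),v.max())
x0,x1,y0,y1=u.min()-10,u.max()+10,v.min()-10,v.max()+10
c=im[y0:y1,x0:x1]; print(x0,y0,c.shape); cv2.imwrite('pics/w4c.png',cv2.resize(c,None,fx=3,fy=3,interpolation=cv2.INTER_CUBIC)[:,:,::-1])
```

```text
t 7.42 tcp [439.9  88.9 407.6] tip [477.7  88.8 229.6] grasp [474.   88.8 247.2] w 0.4 F [-0.5 -0.6  0.2]
[[0.207, 0.978, -0.0], [-0.0, -0.0, -1.0], [-0.978, 0.207, 0.0]] j [ 0.12  0.08 -0.46  2.07  0.14  0.81 -1.98]
lip 261 ((479.3002624511719, 180.5601348876953), (39.547428131103516, 5.507061958312988), 0.8426122665405273) 0.08929916311951352
212 362 170 253
202 160 (103, 170, 3)
```

View pics/w4c.png

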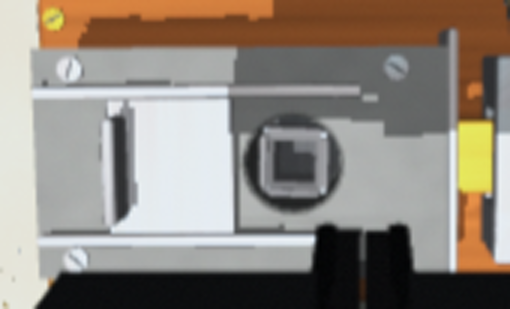

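The cover is clear: the lip is at crop (118,165), and the open square socket is at crop (293,162), close to aligned. Next I measure the socket's centre and angle.

Run:
```python
from h import *
p,im,d=load('wrist'); C=cloud(p,d)
# rectified orthographic patch at z=.062, 0.25mm/px
o=np.array(p['origin']); Rm=R.from_quat(p['orientation']).as_matrix()
K=np.array([[p['fx'],0,p['cx']],[0,p['fy'],p['cy']],[0,0,1]],float)
X,Y=np.meshgrid(np.arange(.450,.510,.00025),np.arange(.085,.145,.00025))
P=np.c_[X.ravel(),Y.ravel(),np.full(X.size,.062)]
uv,_=cv2.projectPoints(P,cv2.Rodrigues(Rm.T)[0],-Rm.T@o,K,np.array(p['distortion'],float))
uv=uv.reshape(*X.shape,2).astype(np.float32)
g=cv2.remap(cv2.cvtColor(im,cv2.COLOR_RGB2GRAY),uv[...,0],uv[...,1],cv2.INTER_CUBIC)
cv2.imwrite('pics/sock.png',cv2.resize(g,None,fx=2.4,fy=2.4))
dark=(g<70).astype(np.uint8)
n,l,s,c=cv2.connectedComponentsWithStats(dark)
for i in range(1,n):
    if s[i,4]>300: print('dark',s[i],450+c[i][0]*.25,85+c[i][1]*.25)
# bright tube inside the dark ring
br=(g>90).astype(np.uint8)
n,l,s,c=cv2.connectedComponentsWithStats(br)
for i in range(1,n):
    if 800<s[i,4]<15000:
        pts=np.argwhere(l==i)[:,::-1].astype(np.float32); b=cv2.minAreaRect(pts); print('bright',s[i],450+b[0][0]*.25,85+b[0][1]*.25,np.array(b[1])*.25,b[2])
m=(d>0)&(abs(C[...,2]-.067)<.006)&(abs(C[...,0]-.48)<.05)
yy=C[m][:,1]; print('case y',np.percentile(yy[(yy>.04)&(yy<.23)],[.3,99.7]))
```

```text
dark [   0   16   20   75 1040] 451.7754807692308 99.28100961538462
dark [ 70  55  82  15 639] 477.07511737089203 100.22300469483568
dark [  43   74  131  126 2787] 471.88096519555074 124.160836024399
dark [175  87  18  60 737] 495.8130936227951 114.96031207598372
dark [  90   93   61   61 2949] 478.88284164123434 116.49203119701593
case y [0.05162802 0.21533824]
```

View pics/sock.png

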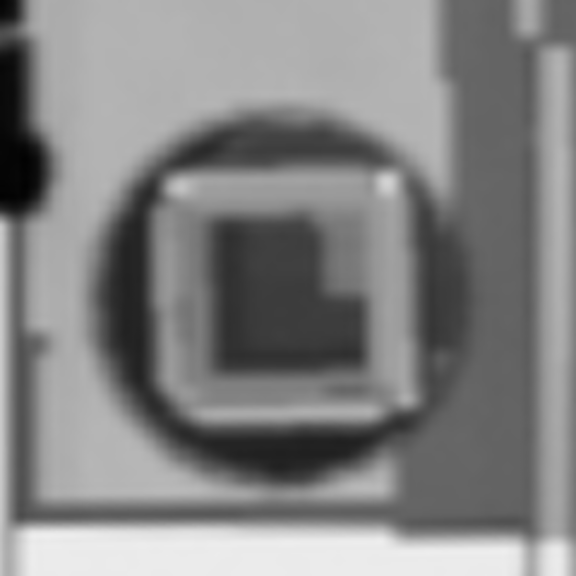

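The socket mouth is at about (479.6, 115.8) in the wrist-camera frame and turned about -1.5°. The recess circle agrees with that. The cover is at about 46 mm, so I'll push it the remaining few mm to its stop.

Emit:
servo_tool:
  motion:
    - [0,36,-7.6,-20,0,0,0]
    - [0,36,-7.6,-20,0,0,0]
    - [0,36,-7.6,-21,0,0,0]
    - [0,38,-8.1,0,0,0,0]
    - [0,0,0,0,0,0,0]
    - [0,0,0,-6,0,0,0]
    - [0,0,0,-6,0,0,0]
    - [0,0,0,-6,0,0,0]
    - [0,0,0,-2,0,0,0]
    - [0,0,0,-2,0,0,0]
    - [0,0,0,-2,0,0,0]
    - [0,0,0,0,0,0,0]

```text
clock: 8.98
ee_pos: [0.4406, 0.1742, 0.2589]
orientation: [0.55, 0.445, -0.445, 0.55]
ft_force: [1.4, -1.0, 0.4]
width: 0.0
```

Emit:
servo_tool:
  motion:
    - [0,0,0,-1,0,0,0]
    - [0,0,0,-1,0,0,0]
    - [0,0,0,0,0,0,0]

```text
clock: 9.35
ee_pos: [0.4406, 0.1754, 0.2588]
orientation: [0.549, 0.444, -0.446, 0.55]
ft_force: [-0.4, -4.7, 2.2]
width: 0.0004
```

Emit:
servo_tool:
  motion:
    - [0,0,0,10,0,0,0]
    - [0,-40,8.5,0,0,0,0]
    - [0,-40,8.5,30,0,0,0]
    - [50,-40,8.5,40,0,0,0]
    - [100,0,0,60,0,0,0]
    - [100,0,0,60,0,0,0]
    - [100,0,0,60,0,0,0]
    - [100,0,0,60,0,0,0]
    - [100,0,0,56,0,0,0]
    - [100,0,0,0,-6.6,1.4,0]
    - [100,0,0,0,-6.6,1.4,0]
    - [100,0,0,0,0,0,0]

```text
clock: 10.85
ee_pos: [0.4404, -0.2, 0.3813]
orientation: [0.494, 0.506, -0.378, 0.598]
ft_force: [-0.2, 0.2, 0.1]
width: 0.0816
```

Run:
```python
from h import *
s,M=st(); p,im,d=snap('wrist','w5.png'); C=cloud(p,d)
def rect(z0,z1,y0,y1,n):
    m=(C[...,2]>z0)&(C[...,2]<z1)&(d>0)&(C[...,0]>.39)&(C[...,0]<.57)&(C[...,1]>y0)&(C[...,1]<y1); P=C[m]
    if len(P)>5: b=cv2.minAreaRect((P[:,:2]*1000).astype(np.float32)); print(n,len(P),np.round(b[0],1),np.round(b[1],1),round(b[2],2),np.median(P[:,2]), np.percentile(P[:,:2]*1000,[1,99],axis=0).round(1))
    return P
rect(.077,.115,-.27,-.12,'bar'); P=rect(.1,.112,-.27,-.12,'hubtop'); rect(.045,.056,-.27,-.12,'stand')
print('dirs',M[:,2])
```

```text
t 10.85 tcp [ 440.4 -200.   381.3] tip [ 477.4 -191.1  203.4] grasp [ 473.7 -192.   221. ] w 81.6 F [-0.2  0.2  0.1]
[[0.203, 0.951, 0.232], [0.049, 0.227, -0.973], [-0.978, 0.209, -0.0]] j [ 0.65  0.17 -0.31  2.04 -0.09  0.77 -0.93]
bar 1857 [ 485.5 -190.9] [125.3  21.1] 13.51 0.09252944188631268 [[ 427.2 -208.8]
 [ 544.3 -172.4]]
hubtop 649 [ 478.1 -192.7] [27.4 21.1] 13.51 0.1032310255127924 [[ 464.3 -204.5]
 [ 492.6 -181. ]]
stand 3370 [ 478. -193.] [76.3 76.1] 10.66 0.05155824720770563 [[ 437.9 -233.3]
 [ 518.6 -152.7]]
dirs [ 2.31675835e-01 -9.72793030e-01 -1.68810920e-04]
```

View pics/w5.png

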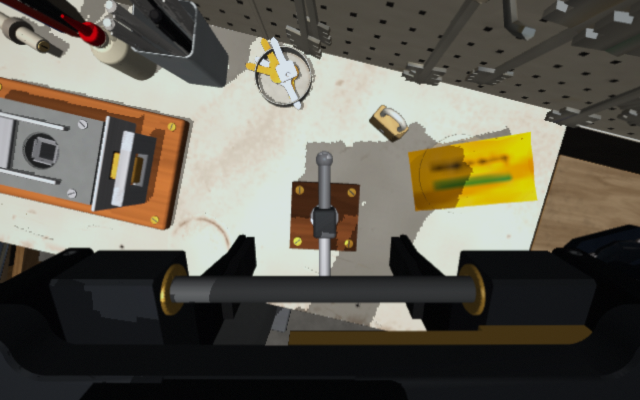

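The view shows the hub at (325,222) centred between the open fingers and aligned with the tool. Now I descend and grip.

Emit:
servo_tool:
  motion:
    - [100,20,-3.6,0.3,0,0,0]
    - [100,20,-3.6,0.3,0,0,0]
    - [100,20,-3.6,0.3,0,0,0]
    - [100,20,-3.6,0.2,0,0,0]
    - [100,20,-3.6,0.2,0,0,0]
    - [100,20,-3.6,0.2,0,0,0]
    - [100,15,-3,0.2,0,0,0]
    - [100,0,0,0,0,0,0]

```text
clock: 11.9
ee_pos: [0.4445, -0.2003, 0.2435]
orientation: [0.493, 0.507, -0.378, 0.597]
ft_force: [0.6, 0.2, 0.4]
width: 0.0869
```

Emit:
servo_tool:
  motion:
    - [22,0,0,0,0,0,0]
    - [22,0,0,0,0,0,0]
    - [10,0,0,0,0,0,0]
    - [10,0,0,0,0,0,0]
    - [10,0,0,0,0,0,0]
    - [10,0,0,0,0,0,0]
    - [10,0,0,0,0,0,0]
  force: 30

```text
clock: 12.78
ee_pos: [0.4448, -0.2006, 0.2444]
orientation: [0.493, 0.506, -0.377, 0.598]
ft_force: [-0.5, -0.2, -0.0]
width: 0.0248
```

```bash
python3 -c "
from h import *
st()"
```

```text
t 12.78 tcp [ 444.8 -200.6  244.4] tip [ 481.6 -191.8   66.4] grasp [ 478.  -192.6   84. ] w 24.8 F [-0.5 -0.2 -0. ]
[[0.202, 0.951, 0.233], [0.048, 0.228, -0.972], [-0.978, 0.208, 0.0]] j [ 0.6   0.38 -0.28  2.15 -0.03  0.45 -0.96]
```

Emit:
servo_tool:
  motion:
    - [10,-6,1.3,0,0,0,0]
    - [10,-10,2.1,0,0,0,0]
    - [10,-14,3,0,0,0,0]
    - [10,-20,4.2,0,0,0,0]
    - [10,-20,4.2,0,0,0,0]
    - [10,-20,4.2,0,0,0,0]
    - [10,-20,4.2,0,0,0,0]
    - [10,-17,3.6,0,0,0,0]
    - [10,0,0,0,0,0,0]
    - [10,0,0,0,7.2,-1.5,0]
    - [10,0,0,0,7.5,-1.6,0]
    - [10,0,0,0,0,0,0]

```text
clock: 14.28
ee_pos: [0.4443, -0.2002, 0.3737]
orientation: [0.555, 0.439, -0.452, 0.544]
ft_force: [-0.6, 0.4, -3.1]
width: 0.0219
```

```bash
python3 -c "
from h import *
s,M=st()
G=s['ee_pos']*1000+M[:,0]*164
D=np.array([479.6,115.8,0])-G; D[2]=0
print('tool delta to above socket',(M.T@D).round(1),'down100',(M.T@[0,0,-100]).round(2), 'yaw',np.degrees(np.arctan2(M[1,0],M[0,0])))"
```

```text
t 14.28 tcp [ 444.3 -200.2  373.7] tip [ 481.9 -201.1  195.6] grasp [ 478.2 -201.   213.2] w 21.9 F [-0.6  0.4 -3.1]
[[0.207, 0.978, -0.024], [-0.005, -0.024, -1.0], [-0.978, 0.207, -0.0]] j [ 0.59  0.17 -0.26  2.05 -0.03  0.73 -1.24]
tool delta to above socket [  -1.2   -6.3 -316.7] down100 [ 9.784e+01 -2.067e+01  5.000e-02] yaw -1.2677140549240387
```

Emit:
servo_tool:
  motion:
    - [10,0,-1,-25,0,0,0]
    - [10,0,-1,-45,0,0,0]
    - [10,0,-1,-55,0,0,0]
    - [10,0,-1,-55,0,0,0]
    - [10,-0.5,-1,-55,0,0,0]
    - [10,-0.5,-1,-45,0,0,0]
    - [10,0,0,-25,0,0,0]
    - [10,0,0,-10,0,0,0]
    - [10,0,0,0,0,0,0]
    - [10,0,0,0,0,0,0]

```text
clock: 15.52
ee_pos: [0.447, 0.113, 0.3737]
orientation: [0.555, 0.437, -0.453, 0.543]
ft_force: [0.3, -0.1, -2.1]
width: 0.0216
```

Run:
```python
from h import *
s,M=st(); p,im,d=snap('wrist','w6.png'); C=cloud(p,d)
G=s['ee_pos']*1000+M[:,0]*164
D=np.array([479.6,115.8,0])-G; D[2]=0; print('err',D.round(1),'tool',(M.T@D).round(1))
m=(d>0)&(abs(C[...,2]-.213)<.03)&(abs(C[...,0]-.48)<.09)&(abs(C[...,1]-.1158)<.03); P=C[m]; 
if len(P)>9: print(np.percentile(P*1000,[2,50,98],axis=0).round(1))
P2,i2,d2=snap('scene','s6.png'); 
cv2.imwrite('pics/v6.png',np.vstack([im[100:400,150:500],cv2.resize(i2[60:240,170:380],(350,300))])[:,:,::-1])
```

```text
t 15.53 tcp [447.  113.  373.7] tip [484.7 111.8 195.7] grasp [481.  111.9 213.3] w 21.6 F [ 0.3 -0.1 -2.1]
[[0.207, 0.978, -0.029], [-0.007, -0.028, -1.0], [-0.978, 0.207, 0.001]] j [ 0.08  0.14 -0.48  2.09  0.22  0.74 -2.14]
err [-1.4  3.9  0. ] tool [-0.3 -1.4 -3.8]
[[451.   92.5 201.9]
 [493.8 111.2 221. ]
 [547.8 130.7 240.9]]
```

View pics/v6.png

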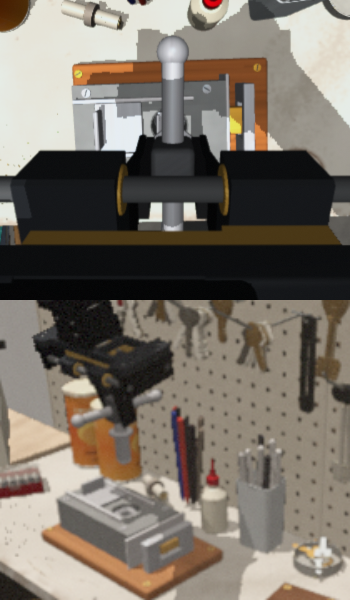

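The key is held upright above the open socket. I'll correct the offset, go to just above the mouth, then lower slowly.

Emit:
servo_tool:
  motion:
    - [10,0,-1.4,-3.8,0,0,0]
    - [10,0,0,0,0,0,0]
    - [10,14,-3,0,0,0,0]
    - [10,14,-3,0,0,0,0]
    - [10,14,-3,0,0,0,0]
    - [10,14,-3,0,0,0,0]
    - [10,8,-1.7,0,0,0,0]
    - [10,4,-0.8,0,0,0,0]
    - [10,0,0,0,0,0,0]
    - [10,0,0,0,0,0,0]

```text
clock: 16.88
ee_pos: [0.4459, 0.1184, 0.3046]
orientation: [0.556, 0.437, -0.452, 0.544]
ft_force: [-0.2, 0.6, -2.0]
width: 0.0217
```

Run:
```python
from h import *
s,M=st()
G=s['ee_pos']*1000+M[:,0]*164
D=np.array([479.6,115.8,107])-G; print('err',D.round(1),'tool',(M.T@D).round(1))
```

```text
t 16.88 tcp [445.9 118.4 304.6] tip [483.9 117.5 126.6] grasp [480.1 117.6 144.2] w 21.7 F [-0.2  0.6 -2. ]
[[0.209, 0.978, -0.027], [-0.005, -0.026, -1.0], [-0.978, 0.209, -0.001]] j [ 0.02  0.25 -0.44  2.17  0.35  0.59 -2.28]
err [ -0.5  -1.8 -37.2] tool [36.3 -8.2  1.8]
```

Emit:
servo_tool:
  motion:
    - [10,0,-0.5,1.8,0,0,0]
    - [10,0,0,0,0,0,0]
    - [10,2.9,-0.6,0,0,0,0]
    - [10,2.9,-0.6,0,0,0,0]
    - [10,2.9,-0.6,0,0,0,0]
    - [10,2.9,-0.6,0,0,0,0]
    - [10,2,-0.4,0,0,0,0]
    - [10,0,0,0,0,0,0]

```text
clock: 17.88
ee_pos: [0.4452, 0.1165, 0.29]
orientation: [0.555, 0.438, -0.452, 0.543]
ft_force: [-0.9, -0.6, -1.6]
width: 0.0218
```

Emit:
servo_tool:
  motion:
    - [10,2,-0.4,0,0,0,0]
    - [10,2,-0.4,0,0,0,0]
    - [10,2,-0.4,0,0,0,0]
    - [10,0,0,0,0,0,0]

```text
clock: 18.38
ee_pos: [0.4452, 0.1165, 0.2839]
orientation: [0.555, 0.438, -0.452, 0.543]
ft_force: [-0.4, 0.0, -1.7]
width: 0.0217
```

Emit:
servo_tool:
  motion:
    - [10,3,-0.6,0,0,0,0]
    - [10,3,-0.6,0,0,0,0]
    - [10,3,-0.6,0,0,0,0]
    - [10,2,-0.4,0,0,0,0]
    - [10,0,0,0,0,0,0]

```text
clock: 19.0
ee_pos: [0.4454, 0.1165, 0.2727]
orientation: [0.555, 0.438, -0.452, 0.543]
ft_force: [-0.5, -0.3, -1.3]
width: 0.0217
```

Emit:
servo_tool:
  motion:
    - [10,2,-0.4,0,0,0,0]
    - [10,2,-0.4,0,0,0,0]
    - [10,1,-0.2,0,0,0,0]
    - [10,0,0,0,0,0,0]

```text
clock: 19.5
ee_pos: [0.4454, 0.1165, 0.2677]
orientation: [0.555, 0.438, -0.452, 0.543]
ft_force: [0.7, 0.5, -1.8]
width: 0.0221
```

Run:
```python
from h import *
s,M=st()
```

```text
t 19.5 tcp [445.4 116.5 267.7] tip [483.2 115.5  89.6] grasp [479.5 115.6 107.2] w 22.1 F [ 0.7  0.5 -1.8]
[[0.208, 0.978, -0.027], [-0.005, -0.026, -1.0], [-0.978, 0.208, -0.0]] j [-0.03  0.31 -0.4   2.2   0.43  0.5  -2.36]
```

Emit:
servo_tool:
  motion:
    - [10,1,-0.2,0,0,0,0]
    - [10,0,0,0,0,0,0]
    - [50,0,0,0,0,0,0]
    - [50,0,0,0,0,0,0]
    - [50,0,0,0,0,0,0]
    - [50,0,0,0,0,0,0]
    - [50,-10,2.1,0,0,0,0]
    - [50,-20,4.3,0,0,0,0]
    - [50,-30,6.4,0,0,0,0]
    - [50,-40,8.5,0,0,0,0]
    - [0,-20,4.3,0,0,0,0]
    - [0,0,0,0,0,0,0]

```text
clock: 21.0
ee_pos: [0.4459, 0.1167, 0.3915]
orientation: [0.557, 0.437, -0.451, 0.544]
ft_force: [0.3, 0.7, 0.3]
width: 0.0308
```

Run:
```python
from h import *
s,M=st(); p,im,d=snap('wrist','w7.png'); C=cloud(p,d)
def rect(z0,z1,x0,x1,y0,y1,n):
    m=(C[...,2]>z0)&(C[...,2]<z1)&(d>0)&(C[...,0]>x0)&(C[...,0]<x1)&(C[...,1]>y0)&(C[...,1]<y1); P=C[m]
    if len(P)>5: b=cv2.minAreaRect((P[:,:2]*1000).astype(np.float32)); print(n,len(P),np.round(b[0],1),np.round(b[1],1),round(b[2],2),'z',np.median(P[:,2]).round(4), np.percentile(P[:,:2]*1000,[1,99],axis=0).round(1).tolist())
rect(.098,.135,.39,.58,.05,.17,'bar'); rect(.121,.135,.39,.58,.05,.17,'hub'); rect(.077,.095,.43,.53,.15,.22,'lip'); rect(.077,.095,.43,.53,.17,.21,'lip')
p2,i2,d2=snap('scene','s7.png')
cv2.imwrite('pics/v7.png',np.vstack([im[100:400,120:520],cv2.resize(i2[120:260,170:357],(400,300))])[:,:,::-1])
```

```text
t 21.0 tcp [445.9 116.7 391.5] tip [484.5 115.9 213.6] grasp [480.7 116.  231.2] w 30.8 F [0.3 0.7 0.3]
[[0.212, 0.977, -0.027], [-0.005, -0.027, -1.0], [-0.977, 0.212, -0.001]] j [ 0.09  0.12 -0.5   2.07  0.21  0.78 -2.13]
bar 1894 [492.3 115.1] [ 21.6 115.3] 89.64 z 0.1147 [[436.9, 104.7], [547.9, 125.5]]
hub 702 [480.2 115.1] [21.3 27.2] 88.3 z 0.1252 [[466.8, 104.4], [493.8, 125.8]]
lip 270 [479.2 186.3] [ 5.4 39.4] 89.9 z 0.0894 [[460.0, 183.7], [498.5, 188.9]]
lip 270 [479.2 186.3] [ 5.4 39.4] 89.9 z 0.0894 [[460.0, 183.7], [498.5, 188.9]]
```

View pics/v7.png

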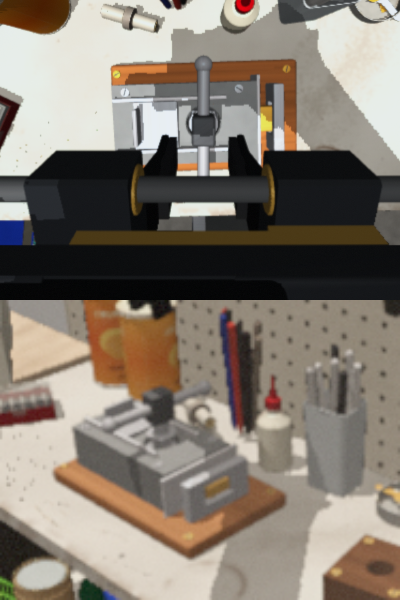

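The key is seated, with the hub top at 125 mm and upright, centred at (480, 115). The cover lip is at 186.3, about 51 mm aside. Next I untilt the tool, close the fingers and move to the -y side of the handle's near end.

Emit:
servo_tool:
  motion:
    - [0,0,0,13,0,0,-6]
    - [0,0,-8,13,0,0,-6]
    - [0,0,0,0,0,0,0]
    - [0,10,0,0,0,0,0]
    - [0,10,0,0,0,0,0]
    - [0,0,0,0,0,0,0]

```text
clock: 21.85
ee_pos: [0.4364, 0.091, 0.3674]
orientation: [-0.506, -0.494, 0.507, -0.493]
ft_force: [-0.8, -0.5, 0.5]
width: 0.0005
```

Run:
```python
from h import *
s,M=st(); D=np.array([438,89,98])-s['ee_pos']*1000-M[:,0]*182; print(D.round(1),(M.T@D).round(1))
```

```text
t 21.85 tcp [436.4  91.  367.4] tip [436.   91.  185.4] grasp [436.1  91.  203.4] w 0.5 F [-0.8 -0.5  0.5]
[[-0.002, 1.0, -0.026], [-0.0, -0.026, -1.0], [-1.0, -0.002, 0.0]] j [ 0.14  0.17 -0.49  2.07  0.1   0.92 -2.  ]
[  2.   -2.  -87.4] [87.4  2.2  1.9]
```

Emit:
servo_tool:
  motion:
    - [0,15,1,1,0,0,0]
    - [0,20,1.2,1,0,0,0]
    - [0,20,0,0,0,0,0]
    - [0,20,0,0,0,0,0]
    - [0,12,0,0,0,0,0]
    - [0,0,0,0,0,0,0]

```text
clock: 22.6
ee_pos: [0.4388, 0.0886, 0.2807]
orientation: [-0.506, -0.494, 0.507, -0.493]
ft_force: [-1.1, 0.1, 0.5]
width: 0.0005
```

Run:
```python
from h import *
s,M=st(); pos=s['ee_pos']*1000+M[:,0]*182
C=np.array([480.2,115.1])
for a in list(range(0,106,7)):
    f=np.radians(a); t=np.array([np.sin(f),np.cos(f)]); u=np.array([-np.cos(f),np.sin(f)])
    dd=15+2.5*np.sin(2*f)**2
    F=C+42*u-dd*t; D=np.r_[F-pos[:2],0]; print(a,F.round(1),(M.T@D)[1:].round(1)); pos=np.r_[F,0]
```

```text
t 22.6 tcp [438.8  88.6 280.7] tip [438.5  88.6  98.7] grasp [438.5  88.6 116.7] w 0.5 F [-1.1  0.1  0.5]
[[-0.002, 1.0, -0.027], [0.0, -0.027, -1.0], [-1.0, -0.002, -0.0]] j [ 0.1   0.31 -0.46  2.16  0.2   0.72 -2.09]
0 [438.2 100.1] [ -0.6 -11.5]
7 [436.7 105.2] [-1.7 -5. ]
14 [435.7 110.2] [-1.1 -5. ]
21 [435.2 115.1] [-0.6 -4.9]
28 [435.3 120.1] [-0.1 -5. ]
35 [435.9 125.1] [ 0.5 -5.1]
42 [437.3 130.2] [ 1.2 -5.2]
49 [439.5 135.3] [ 2.  -5.2]
56 [442.5 140.3] [ 2.9 -5.1]
63 [446.3 145. ] [ 3.7 -4.7]
70 [450.8 149.1] [ 4.3 -4.2]
77 [455.7 152.5] [ 4.8 -3.6]
84 [460.8 155.3] [ 5.  -2.9]
91 [465.9 157.4] [ 5.1 -2.2]
98 [471.  158.8] [ 5.  -1.6]
105 [476.  159.7] [ 4.9 -1. ]
```

Emit:
servo_tool:
  motion:
    - [0,0,-0.6,-6,0,0,0]
    - [0,0,0,-5.5,0,0,0]
    - [0,0,-1.7,-5,0,0,0]
    - [0,0,-1.1,-5,0,0,0]
    - [0,0,-0.6,-4.9,0,0,0]
    - [0,0,-0.1,-5,0,0,0]
    - [0,0,0.5,-5.1,0,0,0]
    - [0,0,0,0,0,0,0]

```text
clock: 23.6
ee_pos: [0.4364, 0.1244, 0.2813]
orientation: [-0.506, -0.493, 0.508, -0.493]
ft_force: [0.4, -5.0, -1.5]
width: 0.0003
```

Emit:
servo_tool:
  motion:
    - [0,0,1.2,-5.2,0,0,0]
    - [0,0,2,-5.2,0,0,0]
    - [0,0,2.9,-5.1,0,0,0]
    - [0,0,3.7,-4.7,0,0,0]
    - [0,0,4.3,-4.2,0,0,0]
    - [0,0,4.8,-3.6,0,0,0]
    - [0,0,0,0,0,0,0]

```text
clock: 24.48
ee_pos: [0.4561, 0.1531, 0.2814]
orientation: [-0.507, -0.494, 0.507, -0.493]
ft_force: [-2.2, -3.3, -0.7]
width: 0.0002
```

Run:
```python
from h import *
s,M=st(); snap('wrist','w8.png'); p,im,d=snap('top','t8.png'); 
w=load('wrist')[1]
cv2.imwrite('pics/v8.png',np.vstack([w[0:250,120:520],cv2.resize(im[215:315,195:328],(400,300),interpolation=cv2.INTER_CUBIC)])[:,:,::-1])
```

```text
t 24.48 tcp [456.1 153.1 281.4] tip [455.9 153.3  99.4] grasp [455.9 153.2 117.4] w 0.2 F [-2.2 -3.3 -0.7]
[[-0.001, 1.0, -0.026], [0.001, -0.026, -1.0], [-1.0, -0.001, -0.001]] j [-0.02  0.35 -0.47  2.09  0.23  0.75 -2.23]
```

View pics/v8.png

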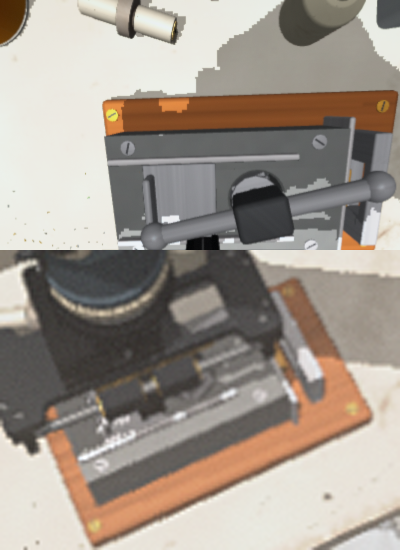

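The handle has swung to about 77°, with its near end at (152,237) and its far end at (380,185). The key is still seated. I continue to the stop, watching the force.

Emit:
servo_tool:
  motion:
    - [0,0,5,-2.9,0,0,0]
    - [0,0,5.1,-2.2,0,0,0]
    - [0,0,0,0,0,0,0]

```text
clock: 24.95
ee_pos: [0.4668, 0.158, 0.2817]
orientation: [0.507, 0.493, -0.506, 0.493]
ft_force: [-3.1, -1.4, 0.3]
width: 0.0004
```

Emit:
servo_tool:
  motion:
    - [0,0,2.5,-0.8,0,0,0]
    - [0,0,2.5,-0.8,0,0,0]
    - [0,0,0,0,0,0,0]

```text
clock: 25.32
ee_pos: [0.4712, 0.1589, 0.2815]
orientation: [-0.506, -0.493, 0.507, -0.493]
ft_force: [-4.1, -2.4, 0.3]
width: 0.0002
```

Emit:
servo_tool:
  motion:
    - [0,0,1.5,-0.3,0,0,0]
    - [0,0,1.5,-0.3,0,0,0]
    - [0,0,0,0,0,0,0]

```text
clock: 25.7
ee_pos: [0.4741, 0.1594, 0.2814]
orientation: [-0.506, -0.493, 0.507, -0.493]
ft_force: [-5.0, -2.7, 0.8]
width: 0.0005
```

Emit:
servo_tool:
  motion:
    - [0,0,1.5,-0.3,0,0,0]
    - [0,0,0,0,0,0,0]

```text
clock: 25.95
ee_pos: [0.4755, 0.1598, 0.2814]
orientation: [-0.506, -0.494, 0.507, -0.493]
ft_force: [-5.0, -2.9, 0.0]
width: 0.0002
```

Emit:
servo_tool:
  motion:
    - [0,0,1,-0.1,0,0,0]
    - [0,0,0,0,0,0,0]

```text
clock: 26.2
ee_pos: [0.4761, 0.1598, 0.2813]
orientation: [-0.506, -0.494, 0.507, -0.493]
ft_force: [-5.4, -2.3, 0.1]
width: 0.0005
```

```bash
cat > chk.py <<'E'
from h import *
s,M=st(); p,im,d=snap('wrist'); C=cloud(p,d)
hsv=cv2.cvtColor(im,cv2.COLOR_RGB2HSV)
R0=(d>0)&(abs(C[...,0]-.48)<.02)&(C[...,1]>.02)&(C[...,1]<.062)&(C[...,2]>.02)&(C[...,2]<.062)
m=R0&(hsv[...,0]>18)&(hsv[...,0]<34)&(hsv[...,1]>110)
P=C[m]*1000; print('brass',len(P),np.percentile(P,[2,50,98],axis=0).round(1).tolist() if len(P) else '')
m=(d>0)&(C[...,2]>.103)&(C[...,2]<.135)&(abs(C[...,0]-.48)<.075)&(abs(C[...,1]-.115)<.075)
# far half of the handle only: fingers stand at the other end
m&=C[...,1]<.125
P=(C[m][:,:2]*1000).astype(np.float32); b=cv2.minAreaRect(P); print('handle',len(P),np.round(b[0],1),np.round(b[1],1),b[2])
m=(d>0)&(C[...,2]>.121)&(C[...,2]<.13)&(abs(C[...,0]-.48)<.03)&(abs(C[...,1]-.115)<.03)
P=(C[m][:,:2]*1000).astype(np.float32); b=cv2.minAreaRect(P); print('hub',len(P),np.round(b[0],1),np.round(b[1],1),b[2],np.median(C[m][:,2]))
m=(d>0)&(C[...,2]>.077)&(C[...,2]<.095)&(abs(C[...,0]-.48)<.03)&(C[...,1]>.17)&(C[...,1]<.21)
if m.sum(): print('lip y',np.median(C[m][:,1]))
E
python3 chk.py
```

```text
t 26.2 tcp [476.1 159.8 281.3] tip [475.6 159.8  99.3] grasp [475.7 159.8 117.3] w 0.5 F [-5.4 -2.3  0.1]
[[-0.003, 1.0, -0.027], [-0.0, -0.027, -1.0], [-1.0, -0.003, 0.001]] j [-0.03  0.38 -0.46  2.04  0.24  0.77 -2.23]
brass 0 
handle 2981 [481.7  89.3] [78.  16.7] 74.02462768554688
hub 1116 [493.5 119.6] [29.7 13.3] 89.99200439453125 0.124446110876935
lip y 0.18568763046322834
```

Emit:
servo_tool:
  motion:
    - [0,0,1.5,0,0,0,0]
    - [0,0,0,0,0,0,0]

```text
clock: 26.5
ee_pos: [0.4771, 0.1599, 0.2811]
orientation: [-0.505, -0.494, 0.508, -0.492]
ft_force: [-8.1, -1.8, 0.3]
width: 0.0005
```

Emit:
servo_tool:
  motion:
    - [0,0,1.5,0.3,0,0,0]
    - [0,0,0,0,0,0,0]

```text
clock: 26.75
ee_pos: [0.478, 0.1599, 0.281]
orientation: [-0.505, -0.495, 0.508, -0.492]
ft_force: [-8.8, -0.6, 2.1]
width: 0.0003
```

```bash
python3 chk.py
python3 - <<'E'
from h import *
p,im,d=load('wrist'); C=cloud(p,d)
# profile of heights/colours along board y at bolt line x~.48
K=np.array([[p['fx'],0,p['cx']],[0,p['fy'],p['cy']],[0,0,1]],float); Rm=R.from_quat(p['orientation']).as_matrix()
for y in range(20,66,3):
    uv,_=cv2.projectPoints(np.array([[.480,y/1000,.05]]),cv2.Rodrigues(Rm.T)[0],-Rm.T@p['origin'],K,np.array(p['distortion'],float)); u,v=uv.ravel().round().astype(int)
    print(y,(u,v),im[v,u].tolist(),(C[v,u]*1000).round().tolist() if 0<=v<400 else '')
E
```

```text
t 26.75 tcp [478.  159.9 281. ] tip [477.  159.7  99. ] grasp [477.1 159.7 117. ] w 0.3 F [-8.8 -0.6  2.1]
[[-0.006, 1.0, -0.026], [-0.001, -0.026, -1.0], [-1.0, -0.005, 0.001]] j [-0.03  0.39 -0.46  2.03  0.24  0.78 -2.23]
brass 0 
handle 2862 [482.7  89.6] [77.6 16.3] 73.03473663330078
hub 1057 [494.2 119.6] [29.  13.2] 87.54512786865234 0.12415709251323848
lip y 0.18556786376785397
20 (np.int64(505), np.int64(214)) [135, 136, 139] [485.0, 28.0, 63.0]
23 (np.int64(501), np.int64(214)) [210, 210, 216] [485.0, 32.0, 64.0]
26 (np.int64(497), np.int64(214)) [180, 182, 185] [485.0, 34.0, 63.0]
29 (np.int64(493), np.int64(214)) [134, 134, 138] [484.0, 36.0, 62.0]
32 (np.int64(489), np.int64(214)) [63, 64, 67] [483.0, 36.0, 57.0]
35 (np.int64(485), np.int64(214)) [170, 109, 70] [473.0, 25.0, 32.0]
38 (np.int64(481), np.int64(214)) [129, 130, 134] [474.0, 29.0, 33.0]
41 (np.int64(477), np.int64(214)) [134, 135, 139] [474.0, 32.0, 33.0]
44 (np.int64(473), np.int64(215)) [172, 173, 175] [485.0, 52.0, 65.0]
47 (np.int64(469), np.int64(215)) [97, 99, 100] [486.0, 56.0, 67.0]
50 (np.int64(465), np.int64(215)) [90, 91, 91] [486.0, 59.0, 67.0]
53 (np.int64(461), np.int64(215)) [91, 93, 92] [486.0, 62.0, 67.0]
56 (np.int64(458), np.int64(215)) [90, 91, 91] [486.0, 64.0, 67.0]
59 (np.int64(454), np.int64(215)) [90, 91, 90] [487.0, 67.0, 67.0]
62 (np.int64(450), np.int64(215)) [88, 90, 89] [487.0, 70.0, 68.0]
65 (np.int64(446), np.int64(215)) [89, 91, 91] [487.0, 73.0, 68.0]
```

The force climbed to about 9 N, so the stop is reached, and no brass is left in the gap. I back off and rise.

Emit:
servo_tool:
  motion:
    - [0,0,-5,0,0,0,0]
    - [0,0,-12,0,0,0,0]
    - [0,-15,0,0,0,0,0]
    - [0,-30,0,0,0,0,0]
    - [0,-40,-10,20,0,0,0]
    - [0,-20,-10,40,0,0,0]
    - [0,0,-5,30,0,0,0]
    - [0,0,0,0,0,0,0]
    - [0,0,0,0,0,0,0]

```text
clock: 27.92
ee_pos: [0.4359, 0.0714, 0.3876]
orientation: [0.507, 0.493, -0.506, 0.494]
ft_force: [0.3, 0.2, 0.1]
width: 0.0005
```

```bash
python3 chk.py
python3 - <<'E'
from h import *
p,im,d=snap('scene'); C=cloud(p,d); hsv=cv2.cvtColor(im,cv2.COLOR_RGB2HSV)
for z,n in (((.006,.062),'bolt'),):
    m=(d>0)&(abs(C[...,0]-.48)<.03)&(C[...,1]>.02)&(C[...,1]<.065)&(C[...,2]>.025)&(C[...,2]<.06)&(hsv[...,0]>18)&(hsv[...,0]<34)&(hsv[...,1]>110); print('scene brass',m.sum(),C[m].mean(0) if m.any() else '')
p,im,d=load('wrist'); C=cloud(p,d)
def q(n,x0,x1,y0,y1,z0,z1):
    m=(d>0)&(C[...,0]>x0)&(C[...,0]<x1)&(C[...,1]>y0)&(C[...,1]<y1)&(C[...,2]>z0)&(C[...,2]<z1)
    print(n,m.sum(),(np.percentile(C[m]*1000,[2,98],axis=0).round().tolist() if m.any() else ''))
q('bottle',.58,.68,.02,.1,.02,.14); q('cyl',.57,.64,.14,.25,.012,.06); q('gap',.472,.488,.034,.056,0,.07)
E
```

```text
t 27.93 tcp [435.9  71.4 387.6] tip [436.4  71.6 205.6] grasp [436.4  71.5 223.6] w 0.5 F [0.3 0.2 0.1]
[[0.003, 1.0, -0.026], [0.001, -0.026, -1.0], [-1.0, 0.003, -0.001]] j [ 0.18  0.13 -0.47  2.06  0.07  0.96 -1.93]
brass 0 
handle 1763 [478.3  85.7] [81.  22.2] 83.84679412841797
hub 867 [481.4 114.9] [27.5 22.2] 84.05817413330078 0.12524922237058225
lip y 0.1846032562288652
scene brass 0 
bottle 1693 [[585.0, 52.0, 25.0], [613.0, 88.0, 97.0]]
cyl 1631 [[589.0, 143.0, 19.0], [619.0, 231.0, 55.0]]
gap 296 [[472.0, 34.0, 18.0], [487.0, 56.0, 67.0]]
```

All checks agree: the bolt is withdrawn, the key is seated and upright, the cover is aside and the arm is free. I'm handing in.

```bash
python3 -c "
from plant import r
print(r.hand_in(), r.read_state()['clock'])"
```

```text
the job is handed in; nothing more can be done
the job is handed in; nothing more can be done
```

The job was handed in at about 28 s of the 72 s allowed; the hand-in gives no verdict, so these are my own checks.

**What I did:** I pushed the dust cover to its stop, lowered the square key into the socket and let go of it. I then swung the handle clockwise with closed fingers until the force rose to about 9 N at the stop, and backed off clear.

**Last checks:**
- **Cover:** the lip was at y ≈ 185–186 mm, which puts the cover about 50–51 mm aside.
- **Key:** the hub top was at about 125 mm, so the tip is on the socket floor. The hub centre was within 2 mm of the socket axis.
- **Bolt:** no brass was left between the case and the strike in either the wrist or the scene view. I did not measure the bolt's travel directly. The handle angle of about 106° at the stop, less the key's play, puts the socket at its 1.57 rad stop.
- **Arm:** the tool force was about 0 N and the gripper was clear of everything.
- **Bystanders:** the bottle and cylinder were still where they started. I did not measure the padlock again after the start, but the arm never worked near it at low height.

**One disagreement:** the handle read about 106–107° while I was pushing and 96° after release. I put this down to the key's play in the socket, since the gap still showed no bolt.

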